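# Press the lid of a sample pot home in the lid press

### The arm

A 6-joint arm with a two-finger parallel gripper is mounted at the origin on a cart in front of the work surface, level with it; the furniture and walls round the work are solid. World frame = base frame: x ahead of the robot, y to its left, z up, the work surface at z = 0. Lengths are in m, angles in rad, forces in N, time in s.
With the tool pointing down it reaches from about 0.35 to 0.975 m from the base axis. Payload 4.9 kg.
Tool frame: the origin (TCP) lies at the very end of the fingers, on their centre line; the grasp point (between the pads) lies 19 mm behind it; z points along the fingers, y is the line along which they close (so a half turn about z gives the same grasp; the last joint's range is limited). The gripper opens to 85 mm and grips with 20 to 120 N. Pads are 22 mm wide; open, the fingers measure 114 mm over their backs; the gripper's body (76 mm by 85 mm) begins 54 mm behind the grasp point. The pads swing forward as they close: fully open they stand 13 mm farther back than shut.
Start: joints at [-1.239, 0.053, 1.613, -0, 1.476, -0.119], TCP at [0.272, -0.563, 0.231] pointing down, gripper open.
Joint ranges: [-3.01, 3.01], [-1.01, 2.22], [0.06, 2.58], [-1.02, 4.17], [0.09, 2.62], [-3.14, 3.14]. Speed limits (rad/s): [2.57, 2.57, 3.14, 3.14, 3.14, 3.14].

### API

Orientations are given as a rotation vector (axis times angle).
In Python, from station import get_obs, get_image, finish_job gives the robot as it stands. The module is installed in compiled form; this text tells all that it offers.
- The arm moves only by the tool carry_out, never from a script. Its argument "rows" is a list of rows, each a list of 7 numbers: the turn, a rotation vector about the tool's x, y, z as a fraction of full scale, then the shift along the tool's x, y, z as a fraction of full scale, then the closure, from -1 (fully open) to 1 (shut). A call has 1 to 5 rows; each row is the pose to reach, as a shift and turn from the pose commanded when the call began, along the tool's axes at that moment, turning the shorter way round; what a row does not reach only later rows make up. Full scale, the value 1, is 300 mm for a shift and pi rad for a turn. A row lasts 1/10 s, in which the tool goes at most 50 mm and 8.59 degrees, less where a joint would pass 70% of its speed; a pose out of reach is approached as far as the arm can. A call with a number of a shift or a turn outside -1 to 1 is refused whole. A call with a gripper value outside its range is refused whole. The fingers move at their own pace and stop on an object; "force" is the grip in N (left out, the last holds). Time passes only in rows, so rows that repeat a pose let the fingers close. It gives the time, the measured TCP pose, the force, the opening and the grip force at its end, in the units of the state.
- get_obs(): the state, without advancing time (a new reading comes with each control period).
- get_image(name): name is "scene" or "top" or "wrist"; returns a dict with "img" (384x512x3 uint8, blue, green, red), "mtx" (3x3 intrinsics, pixels), "R" (3x3) and "t" (3): a world point X has camera coordinates R X + t. Camera axes: x right, y down, z forward; pixel columns grow to the right and rows downward; lengths in m; the calibration is good to about 2 mm. A picture is of the moment at which its call begins. There is no depth.
- finish_job(): hands the job in; it is judged then, once.
The state is a dict: "t": time; "q": joint angles; "dq": joint speeds; "effort": joint torques, N m; "tool_pos": TCP position; "tool_rot": TCP orientation; "contact_force": force on the tool from outside, world axes, zero at the start; "wrist_torque": the same for the moment, N m; "opening": finger opening in m; "grip_force": force on a finger pad.
Only numpy, scipy, OpenCV 4.12 (cv2) and the standard library are available. Lean on these libraries where they do the work, as an engineer would, in place of code of your own. Each camera call takes 0.05 s, during which the arm holds its last target. There are 200 camera calls.

### The job

Fold both flaps of the small carton open and lift out the sample pot with the yellow lid, which is only half on. Stand the pot in the round nest of the press's slide, push the slide in under the ram as far as it goes, swing the lever down to its stop so that the lid goes fully home, and let the lever spring back up. Then draw the slide all the way out again with the closed pot standing in its nest, and leave the other things where they are.

Things in the scene. Friction and masses are not known exactly. Their poses are not given: they have to be found in the camera images.
- press: hand-lever lid press, blue, 150 x 325 x 168 mm high, fixed to the bench. Origin on the bench directly below the ram; its x axis points from the front (where the lever comes down) back to the column, its y axis to the left, where the slide comes out. The head is 56 mm wide (y -28 to +28 mm) and spans x -27 to +81 mm, z 107 to 165 mm; the ram under it has a 40 mm rubber-faced foot whose lower face is at z 86 mm when the lever is up and goes down about 15 mm with the lever
- press_lever (a joint): swing of the lever (rad): 0 = up at rest, 45 degrees above level; 1.05 = its lower stop, 15 degrees below level. A spring returns it to 0 when let go. It needs about 3 to 7 N at the grip to move it, and up to about 12 N while a lid is being pressed home
- lever_grip (a point): centre of the lever's grip, a black horizontal crossbar of 24 mm diameter and 104 mm length that lies along the press's y axis, on the right half of the press; it moves on an arc of 150 mm radius about lever_pivot, forwards (-x of the press) and down
- lever_pivot (a point): point on the lever's pivot axis, in the plane in which the grip's centre swings: 12 mm behind, 47 mm right of the ram axis and 136 mm above the bench; the lever turns about the press's y axis
- press_slide (a joint): travel of the slide (m): 0 = fully out to the left, where the nest lies clear of the head; 0.110 = fully in, nest under the ram. Moves towards the press's -y as it grows, with about 2 N friction; it stays where it is left
- nest (a point): centre of the flat floor of the nest: a round recess of 58 mm diameter and 6 mm depth in a white 68 mm square block on the slide; the floor is 20.5 mm above the bench
- slide_handle (a point): point on the slide's black upright tab handle, 12 mm below its top; the tab is 34 mm wide along the press's x axis, 10 mm thick along its y axis, reaches from 20 to 66 mm above the bench and stands 125 mm left of the nest's centre
- carton: open-topped brown carton, 176 x 156 x 60 mm high (without flaps), walls and floor 3 mm, fixed to the bench. Origin under its centre; its x axis runs along the 176 mm length. A 39 mm high card divider across the middle parts it into a front (-x) and a back (+x) cell; the pot stands in one, a closed pot with a blue lid in the other
- flap_front (a joint): angle of the flap hinged on the rim at the carton's -x side (rad): 0 = shut flat, 1.57 = upright, 2.8 = folded right out. It is 78 mm long, 154 mm wide, hinge at x -87 mm, z 60 mm in the carton's frame; stiff crease, stays where it is left
- flap_back (a joint): the same for the flap hinged on the rim at the carton's +x side (hinge at x +87 mm)
- flap_front_edge (a point): middle of the free edge of the front flap
- flap_back_edge (a point): middle of the free edge of the back flap
- pot_center (a point): the sample pot: white, round, 48 mm diameter, green-banded label, yellow lid of 47 mm diameter; 50 mm high when closed. The point lies on its axis 25 mm above its underside, z along the axis; the white body reaches to 14 mm above the point, so grip the pot at or just above the point, below the lid
- pot_lid (a joint): how far the yellow lid stands proud of its closed position (m): about 0.006 at the start, 0 = fully home. It takes some 45 N to move, which is what the press is for
- blue_pot_center (a point): centre of the other sample pot, the same but with a blue lid that is already home, 50 mm high; it stands in the carton's other cell and stays there
- powder_tin: open printed tin, 104 mm diameter, 122 mm high, origin under its centre; stays where it is
- beaker: 100 ml beaker, 55 mm diameter, 71 mm high, origin under its centre; stays where it is
- scoop: blue measuring scoop lying on the bench, 41 x 106 x 25 mm; stays where it is
Not all that is in view belongs to the job. What is shaped like the part that bears pot_center but purple is not meant.

How it is judged:
By the outcome, as a careful person would: the job done as asked, in the order asked, and still so for the second after the job is handed in, with the robot touching nothing.
It also fails if it takes over 72 s, if anything falls off the work surface, if the arm or the gripper's body presses on something with over 40 N, if the wrist force passes 120 N, or if a joint passes its speed limit or range.

## Working session

There is one attempt and no reset: what is moved stays moved. The work goes in short steps, Python scripts to look and compute and a tool call to move; the robot and the scene stay as the last step left them, time stands still between calls to the robot, and variables do not carry over. Pictures are saved under pics/ and viewed, at most 10 in all, crops included, and the job is handed in when it is done.

Besides the shell and the picture viewer there is one more tool, called after "Call:" by a JSON object that holds its "api" and its "payload", one argument or row to a line. carry_out: Moves the arm, as the interface text tells. Shift numbers are shares of 300 mm and turn numbers shares of pi rad, none past 1 either way. Its arguments: {"type":"object","properties":{"rows":{"type":"array"},"force":{"type":"number"}},"required":["rows"]}

```bash
mkdir -p pics
cat > h.py <<'E'
import numpy as np,cv2
from station import get_obs,get_image,finish_job
from scipy.spatial.transform import Rotation as Ro
def cap(n,f):
    d=get_image(n);cv2.imwrite('pics/%s.png'%f,d['img']);np.savez('pics/%s.npz'%f,**d);return d
def ld(f):return np.load('pics/%s.npz'%f)
def ray(d,u,v):
    r=d['R'].T@np.linalg.inv(d['mtx'])@np.array([u,v,1.]);return -d['R'].T@d['t'],r/np.linalg.norm(r)
def onz(d,u,v,z):
    c,r=ray(d,u,v);return c+r*(z-c[2])/r[2]
def tri(*a):
    A=0;b=0
    for d,u,v in a:
        c,r=ray(d,u,v);P=np.eye(3)-np.outer(r,r);A=A+P;b=b+P@c
    return np.linalg.solve(A,b)
def proj(d,X):
    p=d['mtx']@(d['R']@np.array(X)+d['t']);return p[:2]/p[2]
def go(pos,rot=None):
    o=get_obs();R0=Ro.from_rotvec(o['tool_rot'])
    s=R0.inv().apply(np.array(pos)-o['tool_pos'])/.3
    t=np.zeros(3) if rot is None else (R0.inv()*rot).as_rotvec()/np.pi
    print('turn',t.round(3),'shift',s.round(3))
E
python3 - <<'E'
from h import *
a=cap('scene','s0');b=cap('top','t0')
o=get_obs();print(o['t'],o['tool_pos'],o['tool_rot'],o['opening'])
cv2.imwrite('pics/st.png',cv2.resize(np.vstack([a['img'],b['img']]),None,fx=.78,fy=.78))
for d in(a,b):print((-d['R'].T@d['t']).round(3),d['mtx'][0,0],d['R'].round(2).tolist())
E
```

```text
0.1 [ 0.2721347  -0.56204651  0.23019265] [-3.06036562e+00 -7.01768697e-01  2.93740486e-04] 0.08545692896981727
[ 0.067 -0.793  1.342] 460.5131242015465 [[0.85, -0.52, -0.01], [-0.41, -0.66, -0.63], [0.32, 0.54, -0.78]]
[0.384 0.042 1.294] 350.46950555310997 [[-0.02, -1.0, 0.02], [-0.99, 0.02, -0.14], [0.14, -0.02, -0.99]]
```

View pics/s0.png

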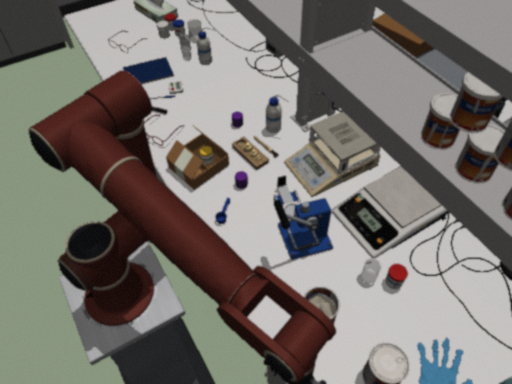

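View pics/t0.png

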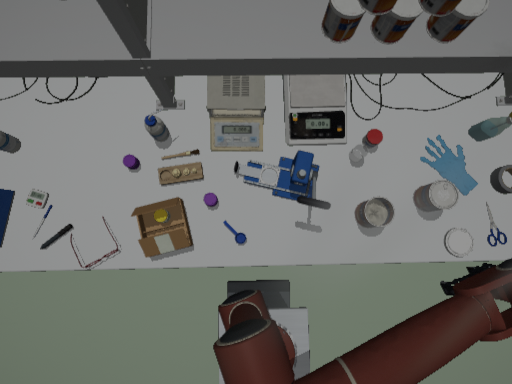

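The top view shows the carton at about (163,228) with the yellow lid at (162,215), and the press at about (295,178) with the lever to its front right at (312,202). I'll enlarge both regions.

Run:
```python
from h import *
a=ld('t0')['img'][130:265,120:340];b=ld('s0')['img'][120:270,150:350]
A=cv2.resize(a,(800,491),interpolation=2);cv2.imwrite('pics/c1.png',A)
cv2.imwrite('pics/c2.png',cv2.resize(b,(800,600),interpolation=2))
```

```text
(no output)
```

View pics/c1.png

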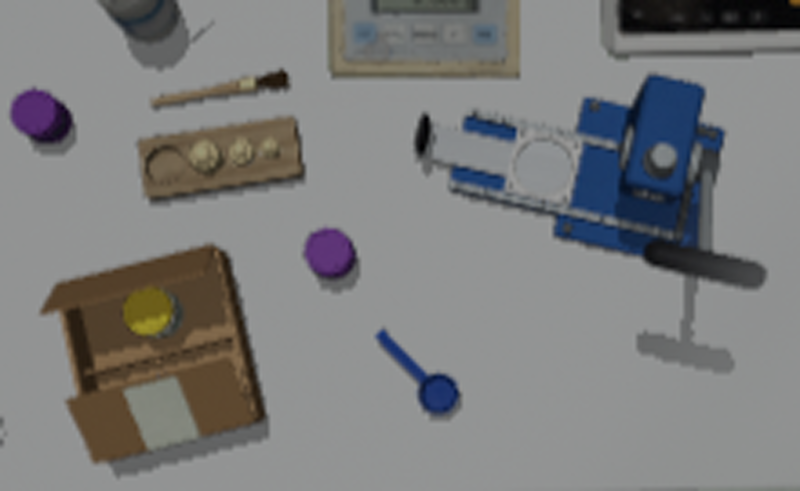

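View pics/c2.png

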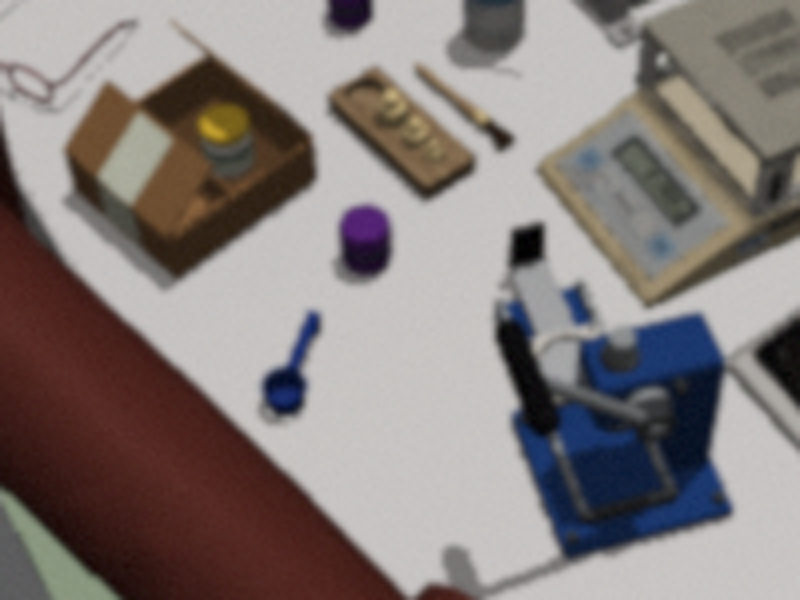

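Run:
```python
from h import *
s=ld('s0');t=ld('t0')
T=lambda u,v:(t,120+u/3.636,130+v/3.636)
S=lambda u,v:(s,150+u/4,120+v/4)
P=lambda n,*a:print(n,tri(*a).round(3))
P('ff L',T(68,403),S(108,82));P('ff R',T(240,352),S(210,152))
P('fh L',T(95,462),S(68,152));P('fh R',T(265,417),S(165,237))
P('bf L',T(40,312),S(172,22))
P('back right top',T(225,250),S(315,148))
P('lid',T(150,310),S(222,122))
P('nest',T(543,167),S(568,345))
P('handle top',T(422,134),S(527,230))
P('gripL',T(655,250),S(508,325));P('gripR',T(755,275),S(545,428))
P('ramtop',T(662,155),S(621,340))
P('scoop',T(438,393),S(285,385))
for n,u,v,z in[('purple',330,250,.045),('fh L',95,462,.06),('fh R',265,417,.06),('nest',543,170,.027),('handle',422,134,.066)]:
  print(n,onz(*T(u,v),z).round(3))
R=Ro.from_rotvec(get_obs()['tool_rot']).as_matrix();print(R.round(3))
w=cap('wrist','w0');print('cam in tool',(R.T@(-w['R'].T@w['t']-get_obs()['tool_pos'])).round(3),(w['R']@R).round(3),w['mtx'][0,0])
```

```text
ff L [0.398 0.408 0.111]
ff R [0.435 0.248 0.144]
fh L [0.343 0.398 0.056]
fh R [0.376 0.237 0.077]
bf L [0.479 0.431 0.128]
back right top [0.542 0.277 0.059]
lid [0.483 0.348 0.064]
nest [ 0.621 -0.035  0.054]
handle top [0.654 0.084 0.066]
gripL [ 0.51  -0.113  0.251]
gripR [ 0.489 -0.197  0.24 ]
ramtop [ 0.602 -0.132  0.188]
scoop [0.4   0.073 0.028]
purple [0.54  0.178 0.045]
fh L [0.339 0.399 0.06 ]
fh R [0.378 0.238 0.06 ]
nest [ 0.62  -0.035  0.027]
handle [0.65  0.085 0.066]
[[ 0.9    0.436 -0.001]
 [ 0.436 -0.9    0.002]
 [ 0.    -0.002 -1.   ]]
cam in tool [ 0.071 -0.001 -0.142] [[-0.     1.     0.001]
 [-0.961 -0.    -0.277]
 [-0.277 -0.001  0.961]] 338.4901821484548
```

Call:
{"api": "carry_out", "payload": {
  "rows": [
    [0, 0, 0, 0.45, -0.615, -0.04, 1],
    [0, 0, 0, 0.45, -0.615, -0.04, 1],
    [0, 0, 0, 0.45, -0.615, -0.04, 1],
    [0, 0, 0, 0.45, -0.615, -0.04, 1],
    [0, 0, 0, 0.45, -0.615, -0.04, 1]
  ]
}}

```text
t: 0.65
tool_pos: [0.3136, -0.3348, 0.243]
tool_rot: [-3.061, -0.704, -0.001]
contact_force: [-0.1, 0.6, -0.0]
opening: 0.012
grip_force: 0.0
```

Call:
{"api": "carry_out", "payload": {
  "rows": [
    [0, 0, 0, 0.45, -0.615, -0.04, 1],
    [0, 0, 0, 0.45, -0.615, -0.04, 1],
    [0, 0, 0, 0.45, -0.615, -0.04, 1],
    [0, 0, 0, 0.45, -0.615, -0.04, 1],
    [0, 0, 0, 0.45, -0.615, -0.04, 1]
  ]
}}

```text
t: 1.15
tool_pos: [0.3545, -0.11, 0.2554]
tool_rot: [3.061, 0.706, 0.002]
contact_force: [1.0, -0.2, -0.5]
opening: 0.0001
grip_force: 0.0
```

Call:
{"api": "carry_out", "payload": {
  "rows": [
    [0, 0, 0, 0.45, -0.615, -0.04, 1],
    [0, 0, 0, 0.45, -0.615, -0.04, 1],
    [0, 0, 0, 0.45, -0.615, -0.04, 1],
    [0, 0, 0, 0.45, -0.615, -0.04, 1],
    [0, 0, 0, 0.45, -0.615, -0.04, 1]
  ]
}}

```text
t: 1.65
tool_pos: [0.3954, 0.1152, 0.2674]
tool_rot: [-3.06, -0.707, -0.001]
contact_force: [0.4, -0.6, -0.6]
opening: -0.0001
grip_force: 0.0
```

Call:
{"api": "carry_out", "payload": {
  "rows": [
    [0, 0, 0.068, 0.45, -0.615, -0.04, 1],
    [0, 0, 0.068, 0.45, -0.615, -0.04, 1],
    [0, 0, 0.068, 0.45, -0.615, -0.04, 1],
    [0, 0, 0.068, 0.45, -0.615, -0.04, 1],
    [0, 0, 0.068, 0.45, -0.615, -0.04, 1]
  ]
}}

```text
t: 2.15
tool_pos: [0.4365, 0.3397, 0.2789]
tool_rot: [-3.119, -0.374, 0.001]
contact_force: [0.4, -0.7, 0.3]
opening: 0.0001
grip_force: 0.0
```

Run:
```python
from h import *
a=cap('wrist','w1');cap('scene','s1');o=get_obs();print(o['t'],o['tool_pos'],o['tool_rot'],o['opening'])
```

```text
2.25 [0.43650949 0.34043186 0.27844747] [-3.11827344e+00 -3.78724606e-01  2.25719061e-03] 0.00010398988253628496
```

View pics/w1.png

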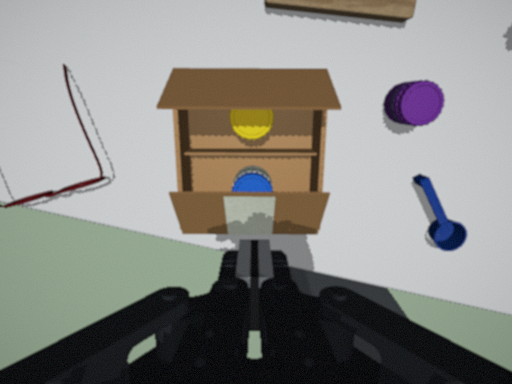

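Wrist view: the carton is square to the tool. The yellow lid is at (251,122), the back flap's free edge runs along row 108 and the front flap's along row 192, and the blue lid is at (252,183). Both flaps lean inward.

Run:
```python
from h import *
s=ld('s0');t=ld('t0');w=ld('w1')
T=lambda u,v:(t,120+u/3.636,130+v/3.636)
S=lambda u,v:(s,150+u/4,120+v/4)
W=lambda u,v:(w,u,v)
fl,fr=onz(*W(182,234),.06),onz(*W(320,234),.06);bl,br=onz(*W(174,70),.06),onz(*W(326,70),.06)
print(fl,fr,bl,br)
h=(fl+fr+bl+br)/4;x=(bl+br-fl-fr)[:2];print('ctr',h.round(3),'len',np.linalg.norm(x)/2,'yaw x',np.arctan2(x[1],x[0]),'yaw y',[np.arctan2(-(a-b)[0],(a-b)[1]) for a,b in((fl,fr),(bl,br))])
ex=np.array([np.cos(.24),np.sin(.24)]);ey=np.array([-ex[1],ex[0]])
def C(p):q=p[:2]-h[:2];return (q@ex).round(3),(q@ey).round(3),p[2].round(3)
for n,a in [('ffL',(T(68,403),S(108,82),W(172,192))),('ffR',(T(240,352),S(210,152),W(329,192))),('bfL',(T(40,312),S(172,22),W(158,108))),('lid',(T(150,310),S(222,122),W(251,120)))]:
  p=tri(*a);print(n,p.round(3),'carton',C(p),[np.abs(proj(d,p)-(u,v)).max().round(1) for d,u,v in a])
# yellow mask centroid
for d in(w,t,s):
  m=cv2.inRange(cv2.cvtColor(d['img'],cv2.COLOR_BGR2HSV),(22,120,70),(34,255,255));n,l,st,c=cv2.connectedComponentsWithStats(m);i=1+st[1:,4].argmax();print(st[i],c[i].round(1))
print(C(onz(*W(252,190),.053)))
```

```text
[0.34112312 0.40288285 0.06      ] [0.37858368 0.24914829 0.06      ] [0.51333255 0.44229391 0.06      ] [0.54931888 0.29431466 0.06      ]
ctr [0.446 0.347 0.06 ] len 0.17660999167447217 yaw x 0.24179612069673767 yaw y [np.float64(0.23901259657713456), np.float64(0.23855433933094303)]
ffL [0.4   0.414 0.103] carton (np.float64(-0.029), np.float64(0.075), np.float64(0.103)) [np.float64(1.4), np.float64(0.7), np.float64(2.2)]
ffR [0.439 0.264 0.118] carton (np.float64(-0.026), np.float64(-0.08), np.float64(0.118)) [np.float64(3.4), np.float64(1.6), np.float64(6.5)]
bfL [0.479 0.433 0.126] carton (np.float64(0.053), np.float64(0.076), np.float64(0.126)) [np.float64(0.5), np.float64(0.5), np.float64(1.6)]
lid [0.484 0.353 0.057] carton (np.float64(0.039), np.float64(-0.003), np.float64(0.057)) [np.float64(0.9), np.float64(0.4), np.float64(2.4)]
[ 229  109   45   32 1132] [251.2 122.7]
[154 209  14  14 142] [160.2 215.2]
[200 146  12  10  92] [205.6 150.8]
(np.float64(-0.038), np.float64(-0.001), np.float64(0.053))
```

Call:
{"api": "carry_out", "payload": {
  "rows": [
    [0, 0, 0, 0.06, 0, 0.643, 1],
    [0, 0, 0, 0.06, 0, 0.643, 1],
    [0, 0, 0, 0.06, 0, 0.643, 1],
    [0, 0, 0, 0.06, 0, 0.643, 1],
    [0, 0, 0, 0.06, 0, 0.643, 1]
  ],
  "force": 40
}}

```text
t: 2.75
tool_pos: [0.4494, 0.3374, 0.0784]
tool_rot: [3.114, 0.369, -0.022]
contact_force: [-1.4, -1.2, -0.3]
opening: -0.0
grip_force: 0.0
```

Call:
{"api": "carry_out", "payload": {
  "rows": [
    [0, 0, 0, -0.133, 0, -0.01, 1],
    [0, 0, 0, -0.25, 0, -0.033, 1],
    [0, 0, 0, -0.333, 0, -0.067, 1],
    [0, 0, 0, -0.383, 0, -0.083, 1],
    [0, 0, 0, -0.417, 0, -0.067, 1]
  ]
}}

```text
t: 3.25
tool_pos: [0.3339, 0.3127, 0.1105]
tool_rot: [-3.116, -0.371, -0.01]
contact_force: [0.4, 0.5, -0.5]
opening: -0.0002
grip_force: 0.1
```

Call:
{"api": "carry_out", "payload": {
  "rows": [
    [0, 0, 0, -0.023, 0, 0.02, 1],
    [0, 0, 0, -0.043, 0, 0.05, 1],
    [0, 0, 0, -0.053, 0, 0.077, 1],
    [0, 0, 0, -0.057, 0, 0.09, 1],
    [0, 0, 0, -0.057, 0, 0.09, 1]
  ]
}}

```text
t: 3.75
tool_pos: [0.3165, 0.3078, 0.0798]
tool_rot: [3.119, 0.371, -0.001]
contact_force: [-0.7, -0.7, 2.5]
opening: 0.0002
grip_force: 1.0
```

Call:
{"api": "carry_out", "payload": {
  "rows": [
    [0, 0, 0, 0, 0, -0.373, 1],
    [0, 0, 0, 0, 0, -0.373, 1],
    [0, 0, 0, 0, 0, -0.373, 1],
    [0, 0, 0, 0.23, 0, -0.373, 1],
    [0, 0, 0, 0.473, 0, -0.373, 1]
  ]
}}

```text
t: 4.25
tool_pos: [0.4146, 0.3319, 0.1921]
tool_rot: [-3.118, -0.373, -0.004]
contact_force: [-0.1, 0.0, 0.2]
opening: -0.0001
grip_force: 0.0
```

Run:
```python
from h import *
cap('wrist','w2');t=cap('top','t2');s=cap('scene','s2');o=get_obs();print(o['t'],o['tool_pos'],o['contact_force'])
a=ld('w2')['img'];b=cv2.resize(s['img'][120:220,150:280],(499,384));cv2.imwrite('pics/c3.png',cv2.resize(np.hstack([a,b]),(800,304)))
```

```text
4.4 [0.41476176 0.33099191 0.18852238] [-0.09994155  0.44497281 -0.09145275]
```

View pics/c3.png

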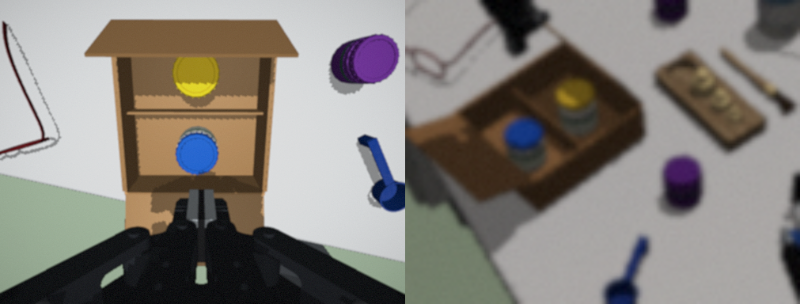

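Call:
{"api": "carry_out", "payload": {
  "rows": [
    [0, 0, 0, 0.12, 0, 0.05, 1],
    [0, 0, 0, 0.173, 0, 0.18, 1],
    [0, 0, 0, 0.173, 0, 0.333, 1],
    [0, 0, 0, 0.173, 0, 0.333, 1]
  ]
}}

```text
t: 4.8
tool_pos: [0.4582, 0.3405, 0.0835]
tool_rot: [3.114, 0.371, -0.023]
contact_force: [-0.7, -1.2, -0.6]
opening: 0.0002
grip_force: 0.0
```

Call:
{"api": "carry_out", "payload": {
  "rows": [
    [0, 0, 0, 0.133, 0, -0.007, 1],
    [0, 0, 0, 0.233, 0, -0.057, 1],
    [0, 0, 0, 0.283, 0, -0.073, 1],
    [0, 0, 0, 0.317, 0, -0.057, 1],
    [0, 0, 0, 0.34, 0, -0.037, 1]
  ]
}}

```text
t: 5.3
tool_pos: [0.5636, 0.368, 0.1042]
tool_rot: [-3.119, -0.372, -0.003]
contact_force: [-0.9, -0.4, 0.0]
opening: -0.0
grip_force: 0.1
```

Call:
{"api": "carry_out", "payload": {
  "rows": [
    [0, 0, 0, 0.02, 0, 0.03, 1],
    [0, 0, 0, 0.03, 0, 0.057, 1],
    [0, 0, 0, 0.033, 0, 0.07, 1],
    [0, 0, 0, 0.033, 0, 0.07, 1],
    [0, 0, 0, 0.033, 0, 0.07, 1]
  ]
}}

```text
t: 5.8
tool_pos: [0.572, 0.3697, 0.0812]
tool_rot: [3.119, 0.372, -0.001]
contact_force: [-0.8, 0.7, 0.3]
opening: 0.0004
grip_force: 0.0
```

Call:
{"api": "carry_out", "payload": {
  "rows": [
    [0, 0, 0, 0, 0, -0.42, -1],
    [0, 0, 0, 0, 0, -0.42, -1],
    [0, 0, 0, -0.15, 0, -0.42, -1],
    [0, 0, 0, -0.305, 0, -0.42, -1],
    [0, 0, 0, -0.305, 0, -0.42, -1]
  ]
}}

```text
t: 6.3
tool_pos: [0.4784, 0.3472, 0.2071]
tool_rot: [3.119, 0.375, -0.005]
contact_force: [-0.1, 0.8, -0.8]
opening: 0.0724
grip_force: 0.0
```

Run:
```python
from h import *
from math import *
w=cap('wrist','w3');t=cap('top','t3');s=cap('scene','s3');o=get_obs();print(o['t'],o['tool_pos'],o['tool_rot'],o['contact_force'],o['opening'])
a=w['img'];b=cv2.resize(s['img'][120:220,150:280],(499,384));cv2.imwrite('pics/c4.png',cv2.resize(np.hstack([a,b]),(800,304)))
def yel(d):
  m=cv2.inRange(cv2.cvtColor(d['img'],cv2.COLOR_BGR2HSV),(22,100,50),(34,255,255));n,l,st,c=cv2.connectedComponentsWithStats(m);i=1+st[1:,4].argmax();print(st[i],c[i].round(1));return (d,*c[i])
A=[yel(d) for d in(ld('w1'),ld('w2'),w,s,ld('s0'))]
p=tri(*A);print(p,[(proj(d,p)-(u,v)).round(1).tolist() for d,u,v in A])
print(tri(A[1],A[2],A[3]),onz(*A[1],.057),onz(*A[2],.057))
```

```text
6.45 [0.48366962 0.34842473 0.20814875] [-3.11908301e+00 -3.72042520e-01 -2.08592835e-03] [ 0.38975254  0.76129552 -0.35953808] 0.08544441269734691
[ 229  109   45   32 1132] [251.2 122.7]
[ 217   72   61   52 2600] [247.   95.3]
[ 221  143   54   54 2221] [247.4 169.4]
[200 146  13  10  99] [205.9 150.6]
[200 146  12  10  93] [205.6 150.8]
[0.485446   0.35546601 0.05436452] [[0.6, -4.3], [0.8, -0.3], [0.8, 2.0], [-0.6, 0.2], [-0.3, -0.1]]
[0.48667937 0.35607227 0.0538252 ] [0.48503935 0.35596328 0.057     ] [0.48758948 0.35661065 0.057     ]
```

View pics/c4.png

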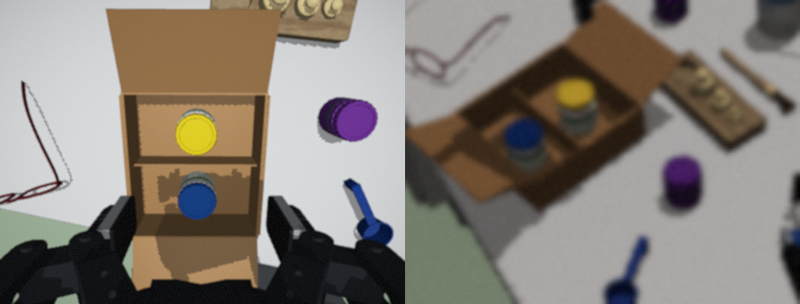

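Both flaps are now folded right out, with the yellow lid at (247,169) in the full wrist image. Next is the grasp on the pot, closing across the carton's width.

Call:
{"api": "carry_out", "payload": {
  "rows": [
    [0, 0, 0, 0.016, -0.022, 0.16, -1],
    [0, 0, 0, 0.016, -0.022, 0.32, -1],
    [0, 0, 0, 0.016, -0.022, 0.48, -1],
    [0, 0, 0, 0.016, -0.022, 0.6, -1],
    [0, 0, 0, 0.016, -0.022, 0.65, -1]
  ]
}}

```text
t: 6.95
tool_pos: [0.4851, 0.3545, 0.0077]
tool_rot: [3.117, 0.37, -0.01]
contact_force: [-1.2, -1.0, -0.2]
opening: 0.0856
grip_force: 0.0
```

Call:
{"api": "carry_out", "payload": {
  "rows": [
    [0, 0, 0, 0, 0, 0, 0.2],
    [0, 0, 0, 0, 0, 0, 0.5],
    [0, 0, 0, 0, 0, 0, 1],
    [0, 0, 0, 0, 0, 0, 1],
    [0, 0, 0, 0, 0, 0, 1]
  ],
  "force": 40
}}

```text
t: 7.45
tool_pos: [0.4891, 0.3572, 0.0159]
tool_rot: [-3.117, -0.372, -0.009]
contact_force: [1.3, 0.9, 6.3]
opening: 0.0471
grip_force: 41.9
```

Call:
{"api": "carry_out", "payload": {
  "rows": [
    [0, 0, 0, 0, 0, 0, 1],
    [0, 0, 0, 0, 0, -0.1, 1],
    [0, 0, 0, 0, 0, -0.2, 1],
    [0, 0, 0, 0, 0, -0.35, 1],
    [0, 0, 0, 0, 0, -0.5, 1]
  ]
}}

```text
t: 7.95
tool_pos: [0.4858, 0.3554, 0.1636]
tool_rot: [3.119, 0.372, -0.002]
contact_force: [1.2, -0.2, -0.9]
opening: 0.0466
grip_force: 41.5
```

Run:
```python
from h import *
w=cap('wrist','w4');o=get_obs();print(o['t'],o['tool_pos'],o['tool_rot'],o['contact_force'],o['opening'],o['grip_force'])
# press refinement from t3 (nest ring, handle) crop
t=cap('top','t4')
A=t['img'][135:215,225:335];B=ld('s3')['img'][160:260,260:345]
cv2.imwrite('pics/c5.png',np.hstack([cv2.resize(A,(440,320),interpolation=2),cv2.resize(B,(340,320),interpolation=2)]))
```

```text
8.0 [0.49021606 0.35804034 0.17417735] [-3.11405244 -0.37137028 -0.02009464] [2.81984572 1.99703316 4.83166388] 0.04679882390826457 41.51945257850457
```

View pics/w4.png

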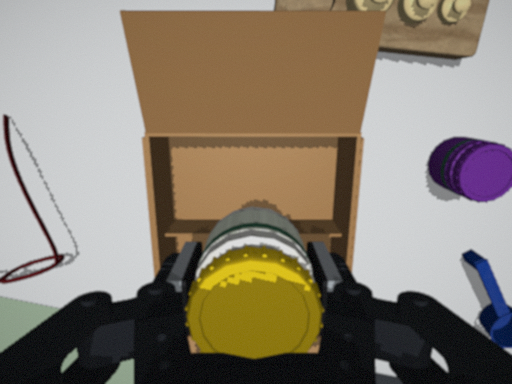

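Call:
{"api": "carry_out", "payload": {
  "rows": [
    [0, 0, 0, -0.01, 0.1, -0.03, 1],
    [0, 0, 0, -0.02, 0.24, -0.03, 1],
    [0, 0, 0, -0.03, 0.38, -0.03, 1],
    [0, 0, 0, -0.04, 0.52, -0.03, 1],
    [0, 0, 0, -0.043, 0.66, -0.03, 1]
  ]
}}

```text
t: 8.55
tool_pos: [0.52, 0.1588, 0.1711]
tool_rot: [-3.119, -0.372, 0.001]
contact_force: [-0.6, -0.0, -1.3]
opening: 0.0467
grip_force: 41.7
```

Call:
{"api": "carry_out", "payload": {
  "rows": [
    [0, 0, 0.04, -0.01, 0.14, 0, 1],
    [0, 0, 0.08, -0.02, 0.28, 0, 1],
    [0, 0, 0.12, -0.03, 0.42, 0, 1],
    [0, 0, 0.15, -0.04, 0.53, 0, 1],
    [0, 0, 0.153, -0.043, 0.6, 0, 1]
  ]
}}

```text
t: 9.05
tool_pos: [0.55, -0.0199, 0.1711]
tool_rot: [3.117, -0.388, -0.001]
contact_force: [0.1, 0.3, -1.0]
opening: 0.0469
grip_force: 41.6
```

Call:
{"api": "carry_out", "payload": {
  "rows": [
    [0, 0, 0, 0, 0, 0, 1],
    [0, 0, 0, 0, 0, 0, 1]
  ]
}}

```text
t: 9.25
tool_pos: [0.5499, -0.0176, 0.1711]
tool_rot: [-3.118, 0.383, 0.002]
contact_force: [-0.7, 0.0, -1.4]
opening: 0.0469
grip_force: 41.6
```

Run:
```python
from h import *
w=cap('wrist','w5');o=get_obs();np.savez('pics/o5.npz',p=o['tool_pos'],r=o['tool_rot']);print(o['t'],o['tool_pos'],o['tool_rot'],o['contact_force'],o['opening'],o['grip_force'])
R=Ro.from_rotvec(o['tool_rot']).as_matrix();print(R.round(3))
```

```text
9.3 [ 0.54994396 -0.0170123   0.17114425] [-3.11783576e+00  3.80911538e-01  1.42538362e-03] [ 0.60190849 -0.56945967 -0.73137233] 0.04675551738422123 41.64836020208895
[[ 0.971 -0.241 -0.001]
 [-0.241 -0.971  0.001]
 [-0.001 -0.    -1.   ]]
```

View pics/w5.png

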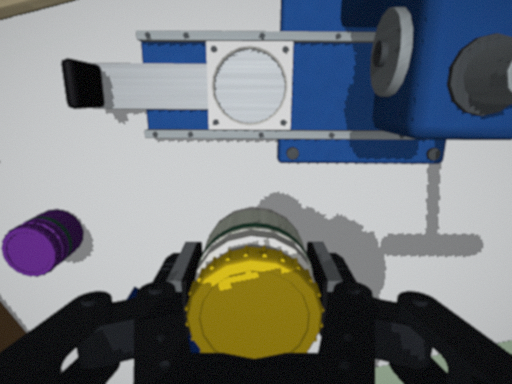

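The last wrist view shows the slide square to the image. The nest block's corners are at (207,40) and (292,129), its recess centre is at (250,86), and the handle tab is at about (82,84). The held pot's lid is near (256,312).

Run:
```python
from h import *
w=ld('w5');o=ld('o5');R=Ro.from_rotvec(o['r']).as_matrix();s=ld('s3');t=ld('t3')
n1=onz(w,250,86,.0265);n2=np.mean([onz(w,u,v,.0265) for u,v in((207,40),(292,40),(292,129),(207,129))],0)
print('nest',n1,n2,'in tool',R.T@(n1-o['p']))
print('size',[onz(w,u,v,.0265).round(4).tolist() for u,v in((207,40),(292,40),(207,129))])
T=lambda u,v:(t,120+u/3.636,130+v/3.636)
S=lambda u,v:(s,150+u/4,120+v/4)
p=tri((w,250,86),T(543,168));print('nest tri',p)
# rails
for v,a,b in((36,140,370),(134,150,400)):print('rail',onz(w,b,v,.02)-onz(w,a,v,.02))
m=cv2.inRange(cv2.cvtColor(w['img'],cv2.COLOR_BGR2HSV),(20,100,40),(36,255,255));n,l,st,c=cv2.connectedComponentsWithStats(m);i=1+st[1:,4].argmax();print(st[i],c[i])
# lid edges: widest columns
for zr in(.04,.046,.05):
  L=[R.T@(onz(w,u,312,o['p'][2]+zr)-o['p']) for u in(st[i][0],st[i][0]+st[i][2])];print(zr,L[0].round(4),L[1].round(4))
for k in('purple',):print(onz(w,40,245,.05))
# handle tab: top face corners in w5, triang with scene/top
print('tab top z.066',onz(w,66,60,.066),onz(w,72,106,.066),'tri',tri((w,80,84),T(424,135)))
```

```text
nest [ 0.62899771 -0.03258011  0.0265    ] [ 0.62906226 -0.03217685  0.0265    ] in tool [ 0.08061684 -0.00385575  0.14456787]
size [[0.6701, -0.0085, 0.0265], [0.6541, -0.0726, 0.0265], [0.6046, 0.0106, 0.0265]]
nest tri [ 0.62924807 -0.03481883 -0.00779097]
rail [-0.04418101 -0.17690597  0.        ]
rail [-0.05178496 -0.207579    0.        ]
[  184   246   141   114 12495] [253.88603441 305.28579432]
0.04 [-0.0008 -0.025  -0.04  ] [-0.0008  0.0241 -0.04  ]
0.046 [ 0.0034 -0.0236 -0.046 ] [ 0.0033  0.0226 -0.046 ]
0.05 [ 0.0062 -0.0226 -0.05  ] [ 0.0061  0.0217 -0.05  ]
[0.54726416 0.17084714 0.05      ]
tab top z.066 [0.67422118 0.08473188 0.066     ] [0.64496638 0.09248832 0.066     ] tri [0.65485905 0.08427287 0.05791984]
```

Call:
{"api": "carry_out", "payload": {
  "rows": [
    [0, 0, 0, 0.12, -0.012, 0, 1],
    [0, 0, 0, 0.24, -0.012, 0.02, 1],
    [0, 0, 0, 0.263, -0.012, 0.14, 1],
    [0, 0, 0, 0.263, -0.012, 0.26, 1],
    [0, 0, 0, 0.263, -0.012, 0.36, 1]
  ]
}}

```text
t: 9.8
tool_pos: [0.6272, -0.0315, 0.0614]
tool_rot: [-3.118, 0.378, 0.003]
contact_force: [-0.2, 0.3, -1.8]
opening: 0.0467
grip_force: 41.7
```

Call:
{"api": "carry_out", "payload": {
  "rows": [
    [0, 0, 0, 0, 0, 0.05, 1],
    [0, 0, 0, 0, 0, 0.085, 1],
    [0, 0, 0, 0, 0, 0.085, 1],
    [0, 0, 0, 0, 0, 0.085, 1]
  ]
}}

```text
t: 10.2
tool_pos: [0.6287, -0.0317, 0.0391]
tool_rot: [-3.116, 0.38, -0.003]
contact_force: [1.4, 5.6, -3.2]
opening: 0.0466
grip_force: 42.6
```

Call:
{"api": "carry_out", "payload": {
  "rows": [
    [0, 0, 0, 0, 0, 0.01, 1],
    [0, 0, 0, 0, 0, 0.01, 1]
  ]
}}

```text
t: 10.4
tool_pos: [0.6298, -0.0318, 0.0374]
tool_rot: [-3.117, 0.38, -0.007]
contact_force: [2.0, 5.9, -3.5]
opening: 0.0466
grip_force: 42.6
```

Call:
{"api": "carry_out", "payload": {
  "rows": [
    [0, 0, 0, 0, 0, 0, 1],
    [0, 0, 0, 0, 0, 0, 1]
  ]
}}

```text
t: 10.6
tool_pos: [0.6298, -0.0318, 0.0374]
tool_rot: [-3.116, 0.38, -0.007]
contact_force: [2.6, 6.0, -3.3]
opening: 0.0468
grip_force: 42.6
```

Run:
```python
from h import *
o=get_obs();print(o['tool_pos'],o['contact_force'],o['wrist_torque'])
w=cap('wrist','w6');s=cap('scene','s6');t=cap('top','t6')
A=[]
for d in(w,s,t):
  m=cv2.inRange(cv2.cvtColor(d['img'],cv2.COLOR_BGR2HSV),(20,100,40),(36,255,255));n,l,st,c=cv2.connectedComponentsWithStats(m);
  for i in range(1,n):
    if st[i][4]>25:print(st[i],c[i].round(1),onz(d,*c[i],.074).round(4))
a=cv2.resize(w['img'],(512,384));b=cv2.resize(s['img'][170:235,250:320],(288,267),interpolation=2)
im=np.zeros((384,800,3),np.uint8);im[:,:512]=a;im[:267,512:]=b;cv2.imwrite('pics/c6.png',im)
```

```text
[ 0.62976645 -0.03181942  0.03738584] [ 2.5963884   6.02310604 -3.34244172] [ 0.58761181 -0.30395534 -0.02603315]
[  184   246   141   114 12497] [254.1 305.3] [ 0.6293 -0.0306  0.074 ]
[286 196   7  12  53] [289.1 202. ] [ 0.6164 -0.027   0.074 ]
```

View pics/c6.png

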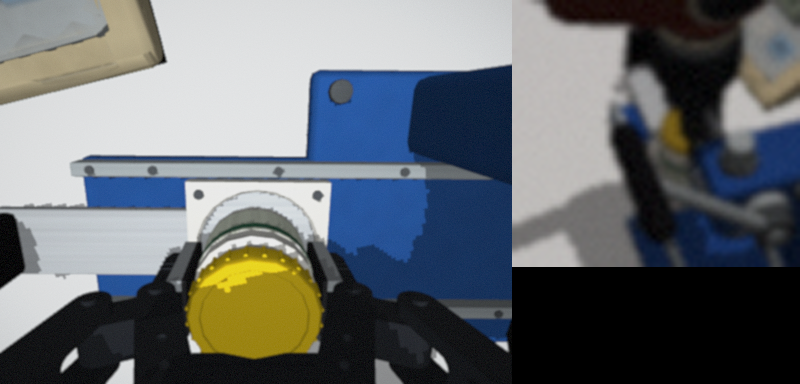

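Run:
```python
from h import *
w=ld('w6');o=get_obs();ex=np.array([.971,-.241,0]);ey=np.array([.241,.971,0]);n=np.array([.629,-.0325,0]);p=np.array([.6298,-.0318,0])
Z=lambda z:np.array([0,0,z])
print('recess far',proj(w,n+ex*.029+Z(.0265)),'block far L/R',proj(w,n+ex*.034+ey*.034+Z(.0265)),proj(w,n+ex*.034-ey*.034+Z(.0265)))
for z in(.0205,.0245,.03):print('pot far bottom',z,proj(w,p+ex*.024+Z(z)),proj(w,p+ex*.026+Z(z)))
print('body top far',[proj(w,p+ex*.024+Z(z)) for z in(.0595,.0635)])
c=w['img'][180:262,256];print([(180+i,*c[i]) for i in range(0,82,3)])
print(o['effort'],o['q'],o['wrist_torque'])
# lever: dark bar centroid in scene before/after
for f in('s3','s6'):
  g=cv2.cvtColor(ld(f)['img'],6)[190:235,268:300];print(f,(g<45).sum(),np.argwhere(g<45).mean(0))
```

```text
recess far [258.43171211 192.10869803] block far L/R [185.39796796 181.6582811 ] [331.63727675 181.78798051]
pot far bottom 0.0205 [256.50303404 197.59463531] [256.51190621 193.6544301 ]
pot far bottom 0.0245 [256.53566029 199.89336593] [256.54485437 195.8670093 ]
pot far bottom 0.03 [256.58313823 203.23849413] [256.59281    199.08739027]
body top far [array([256.9046258, 225.8893757]), array([256.95950607, 229.75604641])]
[(180, np.uint8(103), np.uint8(107), np.uint8(105)), (183, np.uint8(230), np.uint8(233), np.uint8(231)), (186, np.uint8(232), np.uint8(234), np.uint8(234)), (189, np.uint8(220), np.uint8(222), np.uint8(221)), (192, np.uint8(202), np.uint8(200), np.uint8(195)), (195, np.uint8(221), np.uint8(218), np.uint8(211)), (198, np.uint8(223), np.uint8(221), np.uint8(214)), (201, np.uint8(222), np.uint8(220), np.uint8(214)), (204, np.uint8(219), np.uint8(214), np.uint8(209)), (207, np.uint8(144), np.uint8(142), np.uint8(139)), (210, np.uint8(103), np.uint8(110), np.uint8(107)), (213, np.uint8(109), np.uint8(119), np.uint8(112)), (216, np.uint8(110), np.uint8(120), np.uint8(116
[... 346 characters left out ...]
np.uint8(218)), (240, np.uint8(235), np.uint8(235), np.uint8(234)), (243, np.uint8(231), np.uint8(231), np.uint8(231)), (246, np.uint8(79), np.uint8(94), np.uint8(97)), (249, np.uint8(14), np.uint8(100), np.uint8(116)), (252, np.uint8(19), np.uint8(107), np.uint8(124)), (255, np.uint8(14), np.uint8(109), np.uint8(127)), (258, np.uint8(18), np.uint8(134), np.uint8(158)), (261, np.uint8(31), np.uint8(192), np.uint8(221))]
[-3.95370975e+00 -4.51062298e+01 -3.30801165e+01 -1.19694460e+00
  3.34338136e-01  4.09737113e-02] [-0.16942309  0.25065946  1.73646892  0.00244838  1.1499237   1.64305625] [ 0.59376115 -0.26836182  0.04834015]
s3 445 [28.7752809  19.40449438]
s6 614 [23.70358306 20.91856678]
```

Run:
```python
from h import *
w=ld('w6');o=get_obs();R=Ro.from_rotvec(o['tool_rot']).as_matrix();P=o['tool_pos']
m=cv2.inRange(cv2.cvtColor(w['img'],cv2.COLOR_BGR2HSV),(20,90,30),(36,255,255))
for v in range(246,360,6):
  x=np.flatnonzero(m[v]);print(v,x.min(),x.max(),end=' | ')
print()
# predicted lid top/bottom rim outlines for dx, h(lid top above TCP)
a=np.linspace(0,2*np.pi,181)
for dx in(0,-.003,-.006):
  for h in(.040,.044,.048):
    q=[]
    for hh in(h,h-.013):
      q+= [proj(w,P+R@np.array([dx+.0235*np.cos(t),.0235*np.sin(t),-hh])) for t in a]
    q=np.array(q);i=q[:,0].argmin();print(dx,h,'cols',q[:,0].min().round(),q[:,0].max().round(),'row widest',q[i,1].round(),'toprow',q[:,1].min().round())
```

```text
246 246 264 | 252 226 282 | 258 214 295 | 264 209 299 | 270 201 307 | 276 199 310 | 282 191 316 | 288 189 319 | 294 187 321 | 300 187 320 | 306 185 322 | 312 186 323 | 318 186 321 | 324 184 323 | 330 188 320 | 336 192 317 | 342 196 312 | 348 201 309 | 354 225 284 | 
0 0.04 cols 190.0 325.0 row widest 305.0 toprow 232.0
0 0.044 cols 187.0 327.0 row widest 312.0 toprow 237.0
0 0.048 cols 185.0 330.0 row widest 320.0 toprow 241.0
-0.003 0.04 cols 190.0 325.0 row widest 313.0 toprow 240.0
-0.003 0.044 cols 188.0 327.0 row widest 320.0 toprow 244.0
-0.003 0.048 cols 186.0 329.0 row widest 328.0 toprow 249.0
-0.006 0.04 cols 191.0 324.0 row widest 322.0 toprow 247.0
-0.006 0.044 cols 188.0 326.0 row widest 328.0 toprow 252.0
-0.006 0.048 cols 186.0 329.0 row widest 336.0 toprow 257.0
```

Call:
{"api": "carry_out", "payload": {
  "rows": [
    [0, 0, 0, 0.01, 0, -0.02, 1],
    [0, 0, 0, 0.01, 0, -0.02, 1],
    [0, 0, 0, 0.01, 0, -0.02, 1]
  ]
}}

```text
t: 11.05
tool_pos: [0.6337, -0.0328, 0.045]
tool_rot: [-3.117, 0.38, -0.011]
contact_force: [2.4, 6.2, 1.5]
opening: 0.0465
grip_force: 42.4
```

Call:
{"api": "carry_out", "payload": {
  "rows": [
    [0, 0, 0, 0, -0.01, 0, 1],
    [0, 0, 0, 0, -0.01, 0, 1],
    [0, 0, 0, 0, -0.01, 0, 1]
  ]
}}

```text
t: 11.35
tool_pos: [0.6319, -0.0312, 0.0419]
tool_rot: [3.118, -0.381, 0.002]
contact_force: [0.9, -0.6, -1.0]
opening: 0.0469
grip_force: 42.3
```

Call:
{"api": "carry_out", "payload": {
  "rows": [
    [0, 0, 0, 0, 0, 0.012, 1],
    [0, 0, 0, 0, 0, 0.025, 1],
    [0, 0, 0, 0, 0, 0.025, 1]
  ]
}}

```text
t: 11.65
tool_pos: [0.6315, -0.0312, 0.0335]
tool_rot: [3.118, -0.382, -0.0]
contact_force: [-1.5, -0.5, 0.5]
opening: 0.0464
grip_force: 42.4
```

Run:
```python
from h import *
w=cap('wrist','w7');o=get_obs();print(o['tool_pos'],o['contact_force'],o['wrist_torque'])
g=cv2.cvtColor(w['img'],6)
m=cv2.inRange(w['img'],(215,215,215),(255,255,255));m[:140]=0
print([(v,np.flatnonzero(m[v,150:360])[[0,-1]]+150) for v in range(176,200,3) if m[v,150:360].any()])
n=np.array([.629,-.0325,.0265]);ex=np.array([.971,-.241,0]);ey=np.array([.241,.971,0])
print(proj(w,n+ex*.034+ey*.034),proj(w,n+ex*.034-ey*.034))
```

```text
[ 0.63146449 -0.03118915  0.03340957] [-0.83679231 -0.57283292  0.11872733] [-0.06504029 -0.00468914 -0.06212301]
[(188, array([187, 264])), (191, array([187, 333])), (194, array([187, 333])), (197, array([187, 332]))]
[185.83708041 187.02461968] [335.43472462 186.91748458]
```

Call:
{"api": "carry_out", "payload": {
  "rows": [
    [0, 0, 0, 0, 0, 0.003, 1],
    [0, 0, 0, 0, 0, 0.003, 0],
    [0, 0, 0, 0, 0, 0.003, -0.6],
    [0, 0, 0, 0, 0, 0.003, -0.6],
    [0, 0, 0, 0, 0, 0.003, -0.6]
  ]
}}

```text
t: 12.2
tool_pos: [0.6314, -0.0309, 0.0324]
tool_rot: [-3.118, 0.382, 0.0]
contact_force: [0.1, -0.1, 0.0]
opening: 0.0683
grip_force: 0.0
```

Call:
{"api": "carry_out", "payload": {
  "rows": [
    [0, 0, 0, 0, 0, -0.1, -0.6],
    [0, 0, 0, 0, 0, -0.2, -0.6],
    [0, 0, 0, 0, 0, -0.35, -0.6],
    [0, 0, 0, -0.2, 0, -0.45, -0.6],
    [0, 0, 0, -0.3, 0, -0.45, -0.6]
  ]
}}

```text
t: 12.7
tool_pos: [0.5458, -0.0096, 0.1718]
tool_rot: [3.118, -0.382, 0.01]
contact_force: [0.3, -0.3, 0.9]
opening: 0.0683
grip_force: 0.0
```

Run:
```python
from h import *
w=cap('wrist','w8');s=cap('scene','s8');o=get_obs();np.savez('pics/o8.npz',p=o['tool_pos'],r=o['tool_rot']);print(o['t'],o['tool_pos'],o['tool_rot'],o['contact_force'],o['opening'])
A=[]
for d in(w,s):
  m=cv2.inRange(cv2.cvtColor(d['img'],cv2.COLOR_BGR2HSV),(20,90,30),(36,255,255));n,l,st,c=cv2.connectedComponentsWithStats(m)
  m[:]=0
  for i in range(1,n):
    if st[i][4]>25:print(st[i],c[i].round(1),onz(d,*c[i],.074).round(4));
b=w['img'];H=cv2.cvtColor(b,cv2.COLOR_BGR2HSV)
wh=cv2.inRange(H,(0,0,200),(180,40,255))
n,l,st,c=cv2.connectedComponentsWithStats(wh)
for i in range(1,n):
  if st[i][4]>300:print('white',st[i],c[i].round())
dk=cv2.inRange(H,(0,0,0),(180,255,40));dk[200:]=0;n,l,st,c=cv2.connectedComponentsWithStats(dk)
for i in range(1,n):
  if st[i][4]>150:print('dark',st[i],c[i].round())
```

```text
12.8 [ 0.54002928 -0.00793974  0.16762235] [-3.11827234e+00  3.79844831e-01  2.44804232e-03] [ 0.25474283  0.43103933 -0.47163904] 0.06830904963601545
[ 220   39   70   74 3992] [254.7  75. ] [ 0.6299 -0.0297  0.074 ]
[286 196  14  12 126] [292.3 201.3] [ 0.6274 -0.0301  0.074 ]
dark [386  28  11  28 192] [391.  42.]
dark [  73   52   39   49 1522] [92. 77.]
```

Run:
```python
from h import *
w=ld('w8');s=ld('s8')
print('lid tri',tri((w,254.7,75),(s,292.3,201.3)))
ex=np.array([.971,-.241,0]);ey=np.array([.241,.971,0])
n=np.array([.629,-.0325,0])
for dn in((0,0),):
  q=np.array([proj(w,n+ex*a+ey*(.125+b)+np.array([0,0,z])) for a in(-.017,.017) for b in(-.005,.005) for z in(.02,.066)]);print(q.round().tolist(),q.min(0),q.max(0))
g=cv2.cvtColor(ld('s8')['img'],6)
q=proj(s,n+ey*.125+np.array([0,0,.066]));print(q);u,v=q.astype(int);print(g[v-6:v+14,u-8:u+9])
go((.659-.241*.0,.0888,.15))
```

```text
lid tri [ 0.62925856 -0.02925833  0.07160027]
[[115.0, 102.0], [89.0, 102.0], [103.0, 102.0], [75.0, 102.0], [110.0, 58.0], [82.0, 50.0], [98.0, 58.0], [68.0, 50.0]] [67.72628762 49.93917754] [114.89608874 101.91036979]
[281.39801451 176.28669055]
[[ 11  34  76 130 165 175 180 180 179 182 182 180 179 179 180 169 144]
 [ 27  71 124 158 176 181 180 180 181 180 179 179 179 180 180 177 162]
 [ 42 104 154 174 178 181 180 180 181 179 182 180 181 180 179 179 176]
 [ 42 108 156 177 179 181 179 182 181 179 180 178 180 179 180 181 182]
 [ 36  94 150 175 180 181 183 180 179 175 172 170 171 176 180 182 180]
 [ 42 104 153 175 180 173 171 170 164 149 133 125 135 156 176 181 181]
 [ 53 118 164 177 169 153 133 123 113  93  74  65  86 137 172 179 181]
 [ 60 129 168 174 147 104  74  61  48  38  29  24  61 132 172 180 181]
 [ 59 126 168 169 129  65  28  21  11   7   1  10  56 131 171 177 180]
 [ 52 111 158 168 125  54  11   9   2   5   2  13  57 129 171 178 180]
 [ 41  93 144 158 119  50   9   5   1   4   6   9  56 130 172 183 181]
 [ 37  73 119 132 101  41   3   1   0   3   2   7  61 130 173 180 178]
 [ 32  48  74  85  63  25   7   6   2   1   5  11  62 129 170 180 182]
 [ 31  33  31  40  30  13   2   9   3   1   4  15  64 131 169 181 181]
 [ 29  25  19  16  13   4   8   3  14  19  26  43  76 127 164 178 180]
 [ 26  23  16  13  21  22  25  32  38  49  68  93 113 139 165 176 182]
 [ 22  16  13  24  35  49  64  75  80  88 109 127 137 147 164 176 181]
 [ 17  15  14  29  52  77 104 117 124 125 132 142 144 150 160 174 180]
 [ 14  12  14  32  64 103 127 140 140 140 143 145 143 144 154 166 177]
 [ 11   9  16  34  74 114 138 147 146 145 144 144 146 147 148 161 173]]
turn [0. 0. 0.] shift [ 0.308 -0.408  0.058]
```

Call:
{"api": "carry_out", "payload": {
  "rows": [
    [0, 0, 0, 0.1, -0.13, 0, -0.6],
    [0, 0, 0, 0.2, -0.26, 0, -0.6],
    [0, 0, 0, 0.3, -0.39, 0, -0.6],
    [0, 0, 0, 0.308, -0.405, 0, -0.6],
    [0, 0, 0, 0.308, -0.405, 0, -0.6]
  ]
}}

```text
t: 13.3
tool_pos: [0.6637, 0.0872, 0.1664]
tool_rot: [3.118, -0.379, -0.002]
contact_force: [-0.6, 0.1, 0.1]
opening: 0.0682
grip_force: 0.0
```

Call:
{"api": "carry_out", "payload": {
  "rows": [
    [0, 0, 0, 0, 0, 0.12, -0.6],
    [0, 0, 0, 0, 0, 0.26, -0.6],
    [0, 0, 0, 0, 0, 0.38, -0.6],
    [0, 0, 0, 0, 0, 0.44, -0.6],
    [0, 0, 0, 0, 0, 0.44, -0.6]
  ]
}}

```text
t: 13.8
tool_pos: [0.6601, 0.0855, 0.0322]
tool_rot: [3.117, -0.383, -0.01]
contact_force: [-0.6, -0.5, -1.6]
opening: 0.0686
grip_force: 0.0
```

Call:
{"api": "carry_out", "payload": {
  "rows": [
    [0, 0, 0, 0, 0, 0, 0.2],
    [0, 0, 0, 0, 0, 0, 0.6],
    [0, 0, 0, 0, 0, 0, 1],
    [0, 0, 0, 0, 0, 0, 1],
    [0, 0, 0, 0, 0, 0, 1]
  ],
  "force": 25
}}

```text
t: 14.3
tool_pos: [0.6643, 0.0864, 0.0377]
tool_rot: [-3.118, 0.382, -0.004]
contact_force: [-0.7, 0.6, 6.0]
opening: 0.0093
grip_force: 29.8
```

Call:
{"api": "carry_out", "payload": {
  "rows": [
    [0, 0, 0, 0, 0.015, -0.005, 1],
    [0, 0, 0, 0, 0.05, -0.005, 1],
    [0, 0, 0, 0, 0.09, -0.005, 1],
    [0, 0, 0, 0, 0.13, -0.005, 1],
    [0, 0, 0, 0, 0.17, -0.005, 1]
  ]
}}

```text
t: 14.8
tool_pos: [0.6513, 0.0356, 0.0377]
tool_rot: [-3.118, 0.382, -0.003]
contact_force: [5.5, 0.6, 0.6]
opening: 0.0091
grip_force: 29.1
```

Call:
{"api": "carry_out", "payload": {
  "rows": [
    [0, 0, 0, 0, 0.04, 0, 1],
    [0, 0, 0, 0, 0.08, 0, 1],
    [0, 0, 0, 0, 0.12, 0, 1],
    [0, 0, 0, 0, 0.15, 0, 1],
    [0, 0, 0, 0, 0.18, 0, 1]
  ]
}}

```text
t: 15.3
tool_pos: [0.6397, -0.01, 0.0379]
tool_rot: [-3.102, 0.385, -0.007]
contact_force: [17.5, 42.0, -2.5]
opening: 0.009
grip_force: 36.5
```

Call:
{"api": "carry_out", "payload": {
  "rows": [
    [0, 0, 0, 0, 0.01, 0, 1],
    [0, 0, 0, 0, 0.02, 0, 1],
    [0, 0, 0, 0, 0.03, 0, 1],
    [0, 0, 0, 0, 0.03, 0, 1],
    [0, 0, 0, 0, 0.03, 0, 1]
  ]
}}

```text
t: 15.8
tool_pos: [0.6397, -0.0099, 0.0379]
tool_rot: [-3.092, 0.378, -0.013]
contact_force: [21.4, 48.1, -4.9]
opening: 0.0099
grip_force: 45.1
```

Call:
{"api": "carry_out", "payload": {
  "rows": [
    [0, 0, 0, 0, -0.055, 0, 1],
    [0, 0, 0, 0, -0.06, 0, 1],
    [0, 0, 0, 0, -0.06, 0, 1]
  ]
}}

```text
t: 16.1
tool_pos: [0.6406, -0.0063, 0.0377]
tool_rot: [3.119, -0.38, 0.002]
contact_force: [4.7, 0.8, 1.0]
opening: 0.0095
grip_force: 29.7
```

Run:
```python
from h import *
w=cap('wrist','w9');s=cap('scene','s9');t=cap('top','t9');o=get_obs();print(o['t'],o['tool_pos'],o['tool_rot'],o['contact_force'],o['wrist_torque'])
def sh(d,a,b,step=1):pass
for f,d in(('w',w),('s',s),('t',t)):
  m=cv2.inRange(cv2.cvtColor(d['img'],cv2.COLOR_BGR2HSV),(20,90,30),(36,255,255));n,l,st,c=cv2.connectedComponentsWithStats(m)
  for i in range(1,n):
    if st[i][4]>8:print(f,st[i],c[i].round(1),onz(d,*c[i],.074).round(4))
# base plate of press: blue mask corners in top t0 (unobstructed)
t0=ld('t0');m=cv2.inRange(cv2.cvtColor(t0['img'],cv2.COLOR_BGR2HSV),(105,120,40),(125,255,255));m[:140]=0;m[215:]=0
n,l,st,c=cv2.connectedComponentsWithStats(m);i=1+st[1:,4].argmax();print(st[i])
P=np.argwhere(l==i)[:,::-1];W=np.array([onz(t0,u,v,.01) for u,v in P]);ex=np.array([.971,-.241]);ey=np.array([.241,.971]);nst=np.array([.629,-.0325])
q=(W[:,:2]-nst)@np.c_[ex,ey];print('blue extents rel nest at z.01',q.min(0),q.max(0))
# same in w5: base plate left edge col ~279 row 140, right..., front edge row 162
w5=ld('w5')
for u,v in((279,150),(444,158),(280,0),(142,60)):
  X=onz(w5,u,v,.008);print((u,v),((X[:2]-nst)@np.c_[ex,ey]).round(4))
```

```text
16.25 [ 0.64040187 -0.00703527  0.03769229] [ 3.11829300e+00 -3.81236941e-01  1.73070096e-03] [ 4.72597223 -0.70953236  2.78072237] [ 0.01511111 -0.86446935 -0.22050883]
s [296 222  14   9  52] [301.3 227.4] [ 0.5939 -0.1349  0.074 ]
[277 151  42  42 922]
blue extents rel nest at z.01 [-0.0341641  -0.17582158] [ 0.11965576 -0.02933405]
(279, 150) [-0.0543 -0.0258]
(444, 158) [-0.0618 -0.1758]
(280, 0) [ 0.0664 -0.0243]
(142, 60) [0.0216 0.0909]
```

The press's base plate is centred about 100 mm from the nest's first position. So the slide started about 10 mm in, and the hard stop at 100 mm was the true end of travel. I'll push it lightly back to that stop, then let go of it.

Call:
{"api": "carry_out", "payload": {
  "rows": [
    [0, 0, 0, 0, 0.01, 0, 1],
    [0, 0, 0, 0, 0.02, 0, 1],
    [0, 0, 0, 0, 0.025, 0, 1],
    [0, 0, 0, 0, 0.025, 0, 1]
  ]
}}

```text
t: 16.65
tool_pos: [0.6397, -0.0098, 0.0378]
tool_rot: [-3.109, 0.381, -0.005]
contact_force: [10.3, 16.4, -0.5]
opening: 0.0094
grip_force: 30.6
```

Call:
{"api": "carry_out", "payload": {
  "rows": [
    [0, 0, 0, 0, 0, 0, 0.4],
    [0, 0, 0, 0, 0, 0, 0],
    [0, 0, 0, 0, 0, 0, 0],
    [0, 0, 0, 0, 0, 0, 0]
  ]
}}

```text
t: 17.05
tool_pos: [0.637, -0.0145, 0.0363]
tool_rot: [3.118, -0.382, -0.004]
contact_force: [0.5, 0.2, -1.1]
opening: 0.0428
grip_force: 0.0
```

Call:
{"api": "carry_out", "payload": {
  "rows": [
    [0, 0, 0, 0, 0, -0.1, 0],
    [0, 0, 0, 0, 0, -0.26, 0],
    [0, 0, 0, 0, 0, -0.42, 0],
    [0, 0, 0, 0, 0, -0.58, 1],
    [0, 0, 0, 0, 0, -0.74, 1]
  ]
}}

```text
t: 17.55
tool_pos: [0.6374, -0.0145, 0.2608]
tool_rot: [3.118, -0.382, -0.002]
contact_force: [0.8, -0.7, 0.8]
opening: 0.0145
grip_force: 0.0
```

Call:
{"api": "carry_out", "payload": {
  "rows": [
    [0, 0, 0, -0.1, 0, 0, 1],
    [0, 0, 0, -0.1, 0, -0.1, 1],
    [0, 0, 0, -0.1, 0, -0.1, 1]
  ]
}}

```text
t: 17.85
tool_pos: [0.6096, -0.0072, 0.2929]
tool_rot: [3.118, -0.382, 0.009]
contact_force: [0.6, -0.8, 1.3]
opening: -0.0004
grip_force: 0.0
```

Run:
```python
from h import *
w=cap('wrist','w10');s=cap('scene','s10');t=cap('top','t10');o=get_obs();print(o['t'],o['tool_pos'],o['tool_rot'],o['contact_force'])
ex=np.array([.971,-.241,0]);ey=np.array([.241,.971,0])
# tab check in wrist
ram=np.array([.629,-.0325,0])-.1005*ey;print('ram',ram)
tab=ram+.125*ey
q=np.array([proj(w,tab+ex*a+ey*b+np.array([0,0,z])) for a in(-.017,.017) for b in(-.005,.005) for z in(.02,.066)]);print('tab pred',q.min(0),q.max(0))
H=cv2.cvtColor(w['img'],cv2.COLOR_BGR2HSV);dk=cv2.inRange(H,(0,0,0),(180,255,45))
n,l,st,c=cv2.connectedComponentsWithStats(dk)
for i in range(1,n):
  if st[i][4]>200:print('dark',st[i],c[i].round())
g=ram+.012*ex-.047*ey+np.array([0,0,.136])+(-.106*ex)+np.array([0,0,.106]);print('grip pred',g)
for d,nm in((s,'s'),(t,'t'),(w,'w')):print(nm,[proj(d,g+e*.052*ey).round(1).tolist() for e in(1,0,-1)])
go(g+[0,0,.05])
```

```text
18.0 [ 0.60923719 -0.00717626  0.28873361] [ 3.11814273e+00 -3.82095802e-01 -1.80284360e-04] [ 0.03603055 -0.22417072 -0.07124228]
ram [ 0.6047795 -0.1300855  0.       ]
tab pred [246.31546524 125.11978612] [255.64139596 159.49147045]
dark [247 127   7  31 202] [250. 143.]
dark [    0   241   512   143 38130] [270. 339.]
grip pred [ 0.5021785 -0.1530685  0.242    ]
s [[276.2, 200.1], [281.8, 213.8], [287.6, 228.1]]
t [[296.4, 197.4], [313.2, 201.2], [330.0, 205.1]]
w [[430.6, 319.0], [509.3, 319.0], [588.1, 319.0]]
turn [0. 0. 0.] shift [-0.229  0.558 -0.011]
```

Call:
{"api": "carry_out", "payload": {
  "rows": [
    [0, 0, 0, -0.06, 0.15, 0, 1],
    [0, 0, 0, -0.12, 0.3, 0, 1],
    [0, 0, 0, -0.18, 0.44, 0, 1],
    [0, 0, 0, -0.229, 0.558, 0, 1],
    [0, 0, 0, -0.229, 0.558, 0, 1]
  ],
  "force": 60
}}

```text
t: 18.5
tool_pos: [0.5, -0.1559, 0.2878]
tool_rot: [3.117, -0.39, -0.004]
contact_force: [0.3, -0.4, -0.6]
opening: 0.0001
grip_force: 0.0
```

Call:
{"api": "carry_out", "payload": {
  "rows": [
    [0, 0, 0, 0, 0, 0.05, 1],
    [0, 0, 0, 0, 0, 0.1, 1],
    [0, 0, 0, 0, 0, 0.113, 1],
    [0, 0, 0, 0, 0, 0.113, 1]
  ]
}}

```text
t: 18.9
tool_pos: [0.5018, -0.1519, 0.2541]
tool_rot: [-3.119, 0.379, 0.005]
contact_force: [-2.2, -0.1, 3.3]
opening: -0.0001
grip_force: 1.2
```

Run:
```python
from h import *
o=get_obs();print(o['tool_pos'],o['contact_force']);go((.5022,-.1531,.254))
w=cap('wrist','w11');ex=np.array([.971,-.241,0]);ey=np.array([.241,.971,0])
for e in(1,-1):print(proj(w,np.array([.5022,-.1531,.242])+ex*.012+e*.052*ey))
g=cv2.cvtColor(w['img'],6)
for c in(140,170,330,360,400):print(c,[int(x) for x in g[180:290:6,c]])
```

```text
[ 0.50180759 -0.15189514  0.25410193] [-2.18982598 -0.09931212  3.340372  ]
turn [0. 0. 0.] shift [0.002 0.004 0.   ]
[151.52048567 222.57844652]
[366.02969083 222.81996797]
140 [214, 214, 213, 213, 214, 214, 213, 216, 213, 210, 211, 215, 211, 213, 213, 211, 212, 211, 210]
170 [214, 215, 215, 215, 214, 213, 216, 204, 13, 20, 24, 29, 32, 23, 26, 75, 212, 214, 24]
330 [217, 214, 215, 213, 215, 187, 139, 135, 16, 17, 18, 29, 20, 19, 2, 5, 136, 135, 22]
360 [216, 213, 216, 216, 213, 215, 215, 214, 214, 137, 133, 99, 102, 133, 137, 138, 140, 214, 176]
400 [212, 212, 212, 212, 212, 212, 215, 215, 214, 211, 212, 210, 211, 211, 211, 209, 211, 162, 165]
```

Call:
{"api": "carry_out", "payload": {
  "rows": [
    [0, 0, 0, -0.043, 0, 0.06, 1],
    [0, 0, 0, -0.08, 0, 0.118, 1],
    [0, 0, 0, -0.108, 0, 0.176, 1],
    [0, 0, 0, -0.129, 0, 0.238, 1],
    [0, 0, 0, -0.142, 0, 0.302, 1]
  ]
}}

```text
t: 19.45
tool_pos: [0.4601, -0.1413, 0.1642]
tool_rot: [-3.118, 0.379, 0.003]
contact_force: [-4.4, 1.7, 9.3]
opening: 0.0004
grip_force: 5.3
```

Call:
{"api": "carry_out", "payload": {
  "rows": [
    [0, 0, 0, -0.004, 0, 0.065, 1],
    [0, 0, 0, -0.002, 0, 0.109, 1],
    [0, 0, 0, 0.003, 0, 0.152, 1],
    [0, 0, 0, 0.013, 0, 0.18, 1],
    [0, 0, 0, 0.013, 0, 0.195, 1]
  ]
}}

```text
t: 19.95
tool_pos: [0.4642, -0.1424, 0.1074]
tool_rot: [-3.118, 0.378, 0.007]
contact_force: [-15.2, 5.2, 32.8]
opening: -0.0002
grip_force: 16.2
```

Call:
{"api": "carry_out", "payload": {
  "rows": [
    [0, 0, 0, 0, 0, 0.01, 1],
    [0, 0, 0, 0, 0, 0.02, 1],
    [0, 0, 0, 0, 0, 0.03, 1]
  ]
}}

```text
t: 20.25
tool_pos: [0.4647, -0.1426, 0.1058]
tool_rot: [-3.118, 0.377, 0.01]
contact_force: [-32.8, 13.6, 65.8]
opening: -0.0002
grip_force: 32.9
```

Call:
{"api": "carry_out", "payload": {
  "rows": [
    [0, 0, 0, -0.01, 0, -0.08, 1],
    [0, 0, 0, -0.015, 0, -0.18, 1],
    [0, 0, 0, -0.01, 0, -0.28, 1],
    [0, 0, 0, 0, 0, -0.38, 1],
    [0, 0, 0, 0.03, 0, -0.46, 1]
  ]
}}

```text
t: 20.75
tool_pos: [0.4743, -0.1449, 0.2371]
tool_rot: [3.118, -0.379, 0.004]
contact_force: [0.4, 0.3, 2.2]
opening: 0.0002
grip_force: 0.4
```

Call:
{"api": "carry_out", "payload": {
  "rows": [
    [0, 0, 0, 0.04, 0, -0.06, 1],
    [0, 0, 0, 0.08, 0, -0.14, 1],
    [0, 0, 0, 0.08, 0, -0.22, 1],
    [0, 0, 0, 0.08, 0, -0.26, 1],
    [0, 0, 0, 0.08, 0, -0.26, 1]
  ]
}}

```text
t: 21.25
tool_pos: [0.4974, -0.1511, 0.3143]
tool_rot: [3.118, -0.38, 0.004]
contact_force: [0.2, 0.4, 0.1]
opening: -0.0003
grip_force: 0.0
```

Run:
```python
from h import *
w=cap('wrist','w12');o=get_obs();print(o['t'],o['tool_pos'],o['tool_rot'],o['contact_force'])
ex=np.array([.971,-.241,0]);g=cv2.cvtColor(w['img'],6)
print(proj(w,np.array([.5022,-.1531,.242])+ex*.012),proj(w,np.array([.5022,-.1531,.242])-ex*.012))
for c in(170,185,330):print(c,[(v,int(g[v,c])) for v in range(140,300,6)])
tab=np.array([.6397,-.0098]);go((.6397,-.0098,.29))
```

```text
21.3 [ 0.49673412 -0.15088722  0.31274961] [-3.11840911e+00  3.80009815e-01  7.18982332e-06] [-0.12962968  0.6095143  -1.0877224 ]
[257.1656627 184.1522616] [257.05256568 218.86236782]
170 [(140, 205), (146, 205), (152, 205), (158, 206), (164, 204), (170, 204), (176, 203), (182, 206), (188, 205), (194, 203), (200, 204), (206, 205), (212, 205), (218, 203), (224, 205), (230, 206), (236, 204), (242, 206), (248, 204), (254, 204), (260, 204), (266, 203), (272, 204), (278, 203), (284, 200), (290, 17), (296, 31)]
185 [(140, 205), (146, 205), (152, 205), (158, 206), (164, 206), (170, 205), (176, 204), (182, 205), (188, 97), (194, 15), (200, 29), (206, 17), (212, 15), (218, 95), (224, 206), (230, 205), (236, 206), (242, 204), (248, 205), (254, 202), (260, 204), (266, 203), (272, 202), (278, 206), (284, 203), (290, 33), (296, 13)]
330 [(140, 205), (146, 203), (152, 203), (158, 205), (164, 203), (170, 204), (176, 204), (182, 203), (188, 205), (194, 169), (200, 27), (206, 17), (212, 67), (218, 132), (224, 132), (230, 132), (236, 131), (242, 129), (248, 130), (254, 131), (260, 129), (266, 130), (272, 160), (278, 158), (284, 158), (290, 10), (296, 15)]
turn [0. 0. 0.] shift [ 0.35  -0.571  0.076]
```

Call:
{"api": "carry_out", "payload": {
  "rows": [
    [0, 0, 0, 0.09, -0.15, 0, 0.5],
    [0, 0, 0, 0.18, -0.3, 0, 0],
    [0, 0, 0, 0.27, -0.45, 0, 0],
    [0, 0, 0, 0.345, -0.571, 0, 0],
    [0, 0, 0, 0.345, -0.571, 0, 0]
  ],
  "force": 25
}}

```text
t: 21.8
tool_pos: [0.6396, -0.0057, 0.3084]
tool_rot: [-3.118, 0.373, 0.009]
contact_force: [0.2, 0.1, 0.0]
opening: 0.0425
grip_force: 0.0
```

Call:
{"api": "carry_out", "payload": {
  "rows": [
    [0, 0, 0, 0, 0, 0.12, 0],
    [0, 0, 0, 0, 0, 0.26, 0],
    [0, 0, 0, 0, 0, 0.4, 0],
    [0, 0, 0, 0, 0, 0.5, 0],
    [0, 0, 0, 0, 0, 0.56, 0]
  ]
}}

```text
t: 22.3
tool_pos: [0.6348, -0.01, 0.1395]
tool_rot: [3.118, -0.382, -0.013]
contact_force: [-0.0, -0.1, -0.5]
opening: 0.0427
grip_force: 0.0
```

Run:
```python
from h import *
o=get_obs();print(o['t'],o['tool_pos'],o['opening']);go((.637,-.0093,.036))
```

```text
22.3 [ 0.6348173  -0.00995494  0.13948531] 0.04268856741434274
turn [0. 0. 0.] shift [ 0.009 -0.004  0.345]
```

Call:
{"api": "carry_out", "payload": {
  "rows": [
    [0, 0, 0, 0, 0, 0.1, 0],
    [0, 0, 0, 0, 0, 0.2, 0],
    [0, 0, 0, 0, 0, 0.3, 0],
    [0, 0, 0, 0, 0, 0.36, 0],
    [0, 0, 0, 0, 0, 0.36, 0]
  ]
}}

```text
t: 22.8
tool_pos: [0.6355, -0.0099, 0.0337]
tool_rot: [3.118, -0.382, -0.01]
contact_force: [-0.1, 0.1, -0.9]
opening: 0.0425
grip_force: 0.0
```

Call:
{"api": "carry_out", "payload": {
  "rows": [
    [0, 0, 0, 0, 0, 0, 0.4],
    [0, 0, 0, 0, 0, 0, 1],
    [0, 0, 0, 0, 0, 0, 1],
    [0, 0, 0, 0, 0, 0, 1]
  ]
}}

```text
t: 23.2
tool_pos: [0.64, -0.0098, 0.0397]
tool_rot: [-3.117, 0.382, -0.007]
contact_force: [0.7, 2.6, 4.2]
opening: 0.0093
grip_force: 28.8
```

Call:
{"api": "carry_out", "payload": {
  "rows": [
    [0, 0, 0, 0, -0.015, 0, 1],
    [0, 0, 0, 0, -0.05, 0, 1],
    [0, 0, 0, 0, -0.09, 0, 1],
    [0, 0, 0, 0, -0.13, 0, 1],
    [0, 0, 0, 0, -0.17, 0, 1]
  ]
}}

```text
t: 23.7
tool_pos: [0.6524, 0.0388, 0.0396]
tool_rot: [3.117, -0.382, 0.007]
contact_force: [0.8, -2.5, 5.1]
opening: 0.0095
grip_force: 28.9
```

Call:
{"api": "carry_out", "payload": {
  "rows": [
    [0, 0, 0, 0, -0.04, 0, 1],
    [0, 0, 0, 0, -0.08, 0, 1],
    [0, 0, 0, 0, -0.12, 0, 1],
    [0, 0, 0, 0, -0.15, 0, 1],
    [0, 0, 0, 0, -0.17, 0, 1]
  ]
}}

```text
t: 24.2
tool_pos: [0.6651, 0.0887, 0.0397]
tool_rot: [3.118, -0.381, 0.008]
contact_force: [2.7, -2.4, 4.8]
opening: 0.0095
grip_force: 29.0
```

Call:
{"api": "carry_out", "payload": {
  "rows": [
    [0, 0, 0, 0, -0.01, 0, 1],
    [0, 0, 0, 0, -0.02, 0, 1],
    [0, 0, 0, 0, -0.03, 0, 1],
    [0, 0, 0, 0, -0.04, 0, 1],
    [0, 0, 0, 0, -0.04, 0, 1]
  ]
}}

```text
t: 24.7
tool_pos: [0.6672, 0.0968, 0.0396]
tool_rot: [3.112, -0.381, 0.005]
contact_force: [-1.8, -10.8, 7.5]
opening: 0.0094
grip_force: 29.7
```

Call:
{"api": "carry_out", "payload": {
  "rows": [
    [0, 0, 0, 0, 0.006, 0, 0.4],
    [0, 0, 0, 0, 0.006, 0, 0],
    [0, 0, 0, 0, 0.006, 0, 0],
    [0, 0, 0, 0, 0.006, 0, 0]
  ]
}}

```text
t: 25.1
tool_pos: [0.6648, 0.0992, 0.0366]
tool_rot: [3.118, -0.381, -0.002]
contact_force: [-0.2, 0.0, 0.3]
opening: 0.0427
grip_force: 0.0
```

Call:
{"api": "carry_out", "payload": {
  "rows": [
    [0, 0, 0, 0, 0, -0.1, 0],
    [0, 0, 0, 0, 0, -0.25, 0],
    [0, 0, 0, 0, 0, -0.4, 0],
    [0, 0, 0, 0, 0, -0.5, 0],
    [0, 0, 0, 0, 0, -0.55, 0]
  ]
}}

```text
t: 25.6
tool_pos: [0.6668, 0.0992, 0.2066]
tool_rot: [-3.117, 0.381, -0.009]
contact_force: [0.8, 0.0, 0.3]
opening: 0.043
grip_force: 0.0
```

Call:
{"api": "carry_out", "payload": {
  "rows": [
    [0, 0, 0, -0.15, 0.1, 0, 0],
    [0, 0, 0, -0.3, 0.25, 0, 0],
    [0, 0, 0, -0.36, 0.4, 0, 0],
    [0, 0, 0, -0.36, 0.4, 0, 0],
    [0, 0, 0, -0.36, 0.4, 0, 0]
  ]
}}

```text
t: 26.1
tool_pos: [0.53, 0.0075, 0.2009]
tool_rot: [-3.118, 0.385, 0.003]
contact_force: [-0.3, 0.5, -0.2]
opening: 0.0423
grip_force: 0.0
```

Run:
```python
from h import *
w=cap('wrist','w13');s=cap('scene','s13');o=get_obs();print(o['t'],o['tool_pos'],o['contact_force'])
A=[]
for d in(w,s):
  m=cv2.inRange(cv2.cvtColor(d['img'],cv2.COLOR_BGR2HSV),(20,90,30),(36,255,255));n,l,st,c=cv2.connectedComponentsWithStats(m)
  for i in range(1,n):
    if st[i][4]>25:print(st[i],c[i].round(1),onz(d,*c[i],.068).round(4))
ex=np.array([.971,-.241,0]);ey=np.array([.241,.971,0]);n0=np.array([.629,-.0325,0])+.0095*ey
print('nest exp',n0)
q=np.array([proj(w,n0+ex*a+ey*(.125+b)+np.array([0,0,z])) for a in(-.017,.017) for b in(-.005,.005) for z in(.02,.066)]);print('tab pred',q.min(0),q.max(0))
H=cv2.cvtColor(w['img'],cv2.COLOR_BGR2HSV);dk=cv2.inRange(H,(0,0,0),(180,255,45));dk[230:]=0;nn,l,st,c=cv2.connectedComponentsWithStats(dk)
for i in range(1,nn):
  if st[i][4]>150:print('dark',st[i])
a=np.linspace(0,6.283,181)
# predicted lid top outline for closed (top .0705) vs open (.0765), and observed extents at same method in w8
lidxy=n0+np.array([0,.002,0])
for top in(.0705,.0765):
  q=np.array([proj(w,lidxy+np.array([.0235*np.cos(t),.0235*np.sin(t),z])) for t in a for z in(top,top-.012)]);print(top,q.min(0).round(1),q.max(0).round(1))
# white gap between lid and label along the pot column, compare with w8
for f in('w8','w13'):
  d=ld(f);m=cv2.inRange(cv2.cvtColor(d['img'],cv2.COLOR_BGR2HSV),(20,90,30),(36,255,255));v,u=np.argwhere(m).mean(0).astype(int);x=int(u);col=d['img'][:,x];yr=np.flatnonzero(m[:,x]);print(f,x,yr.min(),yr.max(),[col[k].tolist() for k in range(max(0,yr.min()-30),yr.min()+1,2)])
```

```text
26.2 [0.53180773 0.00872174 0.20173749] [ 0.64531757  0.11093195 -0.35791486]
[ 227   16   62   69 3275] [257.5  49.7] [ 0.6323 -0.0196  0.068 ]
[285 195  14  12 133] [291.5 200.3] [ 0.6299 -0.0218  0.068 ]
nest exp [ 0.6312895 -0.0232755  0.       ]
tab pred [87.69306769 25.96679694] [128.14368859  78.04158878]
dark [392   0  12  26 205]
dark [  91   28   34   49 1225]
dark [481  43  31  15 249]
dark [393  71  41  15 262]
dark [  0  76  29  60 367]
dark [ 80 182  30  37 175]
0.0705 [228.5  15. ] [291.6  84. ]
0.0765 [227.9  13. ] [292.5  83.7]
w8 253 39 111 [[185, 183, 182], [186, 183, 182], [184, 182, 180], [187, 186, 183], [186, 185, 181], [187, 187, 184], [188, 187, 186], [180, 180, 177], [156, 153, 148], [155, 152, 146], [157, 152, 148], [159, 156, 148], [141, 138, 133], [175, 175, 174], [179, 181, 184], [72, 157, 171]]
w13 248 18 81 [[185, 183, 181], [183, 182, 180], [173, 172, 169], [158, 155, 148], [157, 153, 146], [160, 156, 149], [150, 147, 141], [173, 171, 169], [185, 186, 186], [104, 156, 166]]
```

Run:
```python
from h import *
print('before',tri((ld('w8'),254.7,75),(ld('s8'),292.3,201.3)),'after',tri((ld('w13'),257.5,49.7),(ld('s13'),291.5,200.3)))
# wrist lid width scaled to camera depth -> distance to lid rim
for f,wd,u,v in(('w8',70,254.7,75),('w13',62,257.5,49.7)):
  d=ld(f);c=-d['R'].T@d['t'];k=d['mtx'][0,0];z=k*.047/wd;r=np.linalg.inv(d['mtx'])@np.array([u,v,1]);print(f,(d['R'].T@(r*z-d['t']))[2])
  m=cv2.inRange(cv2.cvtColor(d['img'],cv2.COLOR_BGR2HSV),(20,90,30),(36,255,255));x=np.flatnonzero(m.any(0));print(x.min(),x.max())
```

```text
before [ 0.62925856 -0.02925833  0.07160027] after [ 0.63225918 -0.01947425  0.06413857]
w8 0.07355800107526485
1 289
w13 0.06551182077767208
0 288
```

The lid sits about 7 mm lower than before in both measurements. The slide is at its outer stop and the lever is back up.

```bash
python3 -c "
from h import *
print(finish_job())"
```

```text
the job is handed in; nothing more can be done
None
```

The job is handed in at about 26 s: both flaps are folded out, the pot's lid is pressed home (about 7 mm lower, measured), the lever is back up, and the closed pot stands in the nest with the slide at its outer stop; the wrist force peaked near 75 N at the lever's stop, and before that the slide met its inner stop at about 53 N.

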